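# Gauge the depth of the chopstick holder

### The arm

A 7-joint arm with a two-finger parallel gripper is mounted at the origin on the work surface. World frame = base frame: x ahead of the robot, y to its left, z up, the work surface at z = 0. Lengths are in m, angles in rad, forces in N, time in s.
With the tool pointing down it reaches from about 0.4 to 0.9 m from the base axis. Payload 5.6 kg.
Tool frame: the origin (TCP) lies midway between the tips of the shut fingers; the grasp point (between the pads) lies behind it (bot.grip_depth is the z of the grasp point in the tool frame, in m); z points along the fingers, y is the direction in which the jaws open and shut (so a half turn about z gives the same grasp; the last joint's range is limited). The gripper opens to 92 mm and grips with 3 to 60 N. Pads are 20 mm wide; open, the fingers measure 128 mm over their backs; the gripper's body (75 mm by 189 mm) begins 69 mm behind the grasp point.
Start: joints at [1.06, 0.468, -0.012, 1.603, 0.006, 1.071, -0.056], TCP at [0.293, -0.58, 0.215] pointing down, gripper open.
Joint ranges: [-2.53, 2.53], [-0.31, 2.02], [-1.57, 1.55], [0.28, 2.44], [-1.29, 4.43], [0.15, 1.84], [-2.92, 2.92]. Speed limits (rad/s): [2.57, 2.57, 3.14, 3.14, 3.14, 3.14, 3.14].

### API

Orientations are given as a 3x3 rotation matrix whose columns are the frame's x, y, z axes.
In Python, from station import bot, get_image, calibration, workorder gives the robot as it stands.
- The arm moves only by the tool apply_moves, never from a script. Its argument "moves" is a list of rows, each an object with "translation": the shift along the tool's x, y, z in units of 30 mm (1.0 is 30 mm), a list of three; "angular": the turn, a rotation vector about the tool's x, y, z in units of 8 degrees (1.0 is 8 degrees), a list of three; "claw": the closure in counts, from 0 (fully open) to 255 (shut). In form: [{"translation": [dx, dy, dz], "angular": [ax, ay, az], "claw": claw}, ...]. A call has 1 to 20 rows; each row is the pose to reach, as a shift and turn from the pose measured when the call began, along the tool's axes at that moment; what a row does not reach only later rows make up. A row lasts 1/8 s, in which the tool goes at most 62.5 mm and 10.7 degrees, less where a joint would pass 70% of its speed; a pose out of reach is approached as far as the arm can. A call with a gripper value outside its range is refused whole. The fingers move at their own pace and stop on an object; "grip_force" is the grip in N (left out, the last holds). Time passes only in rows, so rows that repeat a pose let the fingers close. It gives the time, the measured TCP pose, the force and the opening at its end, in the units of the state.
- bot.observe(): the state, without advancing time (a new reading comes with each control period).
- get_image(name): name is "scene" or "side" or "wrist"; returns the picture (400x640x3 uint8, red, green, blue); there is no depth.
- calibration(name): a dict with "fx", "fy", "cx", "cy" (pixels), "k1" (the pictures are not rectified: a ray, as slopes to the right and down, at radius r is drawn at 1 + k1 r^2 times it, then the intrinsics apply), "T" (4x4, takes a point from camera to world coordinates). Camera axes: x right, y down, z forward; pixel columns grow to the right and rows downward; lengths in m; the calibration is good to about 2 mm. A picture is of the moment at which its call begins: read the wrist's pose just before it. calibration takes no time and is no camera call; for the wrist camera it gives the pose at the moment of the call.
- workorder.sign_off(): hands the job in, once; it reports no verdict.
The state is a dict: "time_s": time; "qpos": joint angles; "joint_velocities": joint speeds; "effort": joint torques, N m; "tool_pos": TCP position; "eef_rot": TCP orientation; "wrist_force": force on the tool from outside, world axes, zero at the start; "torque": the same for the moment, N m; "gripper_width": finger opening in m.
Only numpy, scipy, OpenCV 4.12 (cv2) and the standard library are available. Lean on these libraries where they do the work, as an engineer would, in place of code of your own. Each camera call takes 0.05 s, during which the arm holds its last target.

### The job

Find out how deep the bamboo chopstick holder is at its present drip-floor setting: take the depth gauge by its handle from its wooden stand, and lower it upright into the holder, gently, until its foot rests on the drip floor, with the red crossbar lying on the rim and pushed up the rod by it, and pause there for a moment. Then draw the gauge out and put it back upright, fully down in its stand, with the crossbar still marking the depth, and leave the other things on the counter where they are.

Things in the scene. Friction and masses are not known exactly. Their poses are not given: they have to be found in the camera images.
- gauge_grip (a point): Centre of the gauge's handle. The depth gauge is a loose upright tool, 184 mm long, about 0.24 kg: a round steel rod 16 mm in diameter whose flat lower end is the foot, and at the top a square bamboo handle, 24 x 24 mm across and 54 mm high (126 to 180 mm above the foot, with a thin steel cap above it). This point is on the rod's axis, 155 mm above the foot. z runs up along the rod; x and y are square to the handle's faces; y runs along the red crossbar.
- gauge_foot (a point): Centre of the flat lower end of the gauge's rod (its foot); same axes as gauge_grip.
- gauge: The whole depth gauge; its origin is also the centre of the foot. It starts standing upright in its stand.
- marker (a joint): Position of the gauge's red sliding crossbar (120 mm long along the gauge's y, 18 mm wide, 12 mm thick, centred on the rod), in m: the bar's underside is (50 mm + this value) above the foot. Range 0 to 0.065. It starts at 0 to 0.010. The bar slides stiffly (about 3 N of friction, more than the gauge weighs) and stays wherever it was pushed; when the rod is lowered into a vessel the bar catches on the rim and is pushed up the rod, and so records the depth.
- marker_under (a point): Centre of the underside of the red crossbar, on the rod's axis.
- holder_rim (a point): Centre of the open mouth of the bamboo chopstick holder, at rim height. The holder is an upright round bamboo cup fixed to the counter, 74 mm outside diameter, 62 mm inside, rim 115 mm above the counter. z up.
- holder: The bamboo chopstick holder; origin at the centre of its underside, on the counter.
- drip_top (a point): Centre of the upper face of the flat white plastic drip floor inside the chopstick holder, fixed 65 to 95 mm below the rim (the height differs every time); it is hard and does not yield.
- drip_floor: The white drip floor disc, 61 mm across, 6 mm thick, origin at the centre of its underside.
- socket_floor (a point): Centre of the bottom of the socket in the gauge's stand, 10 mm above the counter. The stand is a fixed square wooden block, 90 x 90 mm, 42 mm high; in the middle of its top is an upright round socket 20 mm in diameter and 32 mm deep with a 4 mm chamfer at its mouth. Resting in it, the gauge's foot is at this point.
- bowl: Bystander, to be left alone: pale green ceramic bowl, 130 mm across, 60 mm high; origin at the centre of its underside.
- fan_spatula: Bystander, to be left alone: steel fan-shaped rice spatula lying flat, 190 mm long, 6 mm thick; origin at the joint of blade and handle, underside.
- sauce: Bystander, to be left alone: amber sauce bottle with red cap, 54 mm across, 150 mm high; origin at the centre of its underside.
- spoon_jar: Bystander, to be left alone: empty blue ceramic spoon jar, 84 mm across, 120 mm high (not the chopstick holder); origin at the centre of its underside.
- dip_cup: Bystander, to be left alone: small white dipping cup, 64 mm across, 45 mm high; origin at the centre of its underside.
Things that resemble listed ones, but are neither listed nor needed, are in the scene too. Of the things like the part that bears socket_floor, leave any that is purple or yellow; of the rest the larger one is meant.

How it is judged:
By the outcome, as a careful person would: the job done as asked, in the order asked, and still so for the second after the job is handed in, with the robot touching nothing.
It also fails if it takes over 69 s, if anything falls off the work surface, if the arm or the gripper's body presses on something with over 40 N, if the wrist force passes 120 N, or if a joint passes its speed limit or range.

## Working session

There is one attempt and no reset: what is moved stays moved. The work goes in short steps, Python scripts to look and compute and a tool call to move; the robot and the scene stay as the last step left them, time stands still between calls to the robot, and variables do not carry over. Pictures are saved under pics/ and viewed, and the job is handed in when it is done.

Besides the shell and the picture viewer there is one more tool, called after "Request:" as name(argument=value, ...) on one line, values as JSON. apply_moves: Moves the arm, as the interface text tells. Its arguments: {"type":"object","properties":{"moves":{"type":"array","items":{"type":"object","properties":{"translation":{"type":"array","items":{"type":"number"}},"angular":{"type":"array","items":{"type":"number"}},"claw":{"type":"number"}}}},"grip_force":{"type":"number"}},"required":["moves"]}

```bash
ls; mkdir -p pics
python3 - <<'E'
from station import bot, get_image, calibration, workorder
import cv2,numpy as np
s=bot.observe(); print(s); print(bot.grip_depth)
for n in ["scene","side","wrist"]:
    c=calibration(n); print(n,c)
    im=get_image(n); cv2.imwrite(f"pics/{n}0.png",im[:,:,::-1])
E
```

```text
pics
{'time_s': 0.0, 'qpos': array([ 1.06000215,  0.46836394, -0.0115894 ,  1.6036275 ,  0.00597809,
        1.071407  , -0.05631042]), 'joint_velocities': array([-0.00077456, -0.00129231, -0.00043681,  0.00036126,  0.00026096,
       -0.00167337,  0.00016346]), 'effort': array([ 1.18704734e-04, -5.20573890e+01, -1.20618250e-02, -2.43745637e+01,
       -5.64419024e-02,  1.73979078e-02,  1.57921891e-04]), 'tool_pos': array([ 0.29276588, -0.57967328,  0.21364733]), 'eef_rot': array([[ 8.92608726e-01,  4.50831299e-01, -8.95990962e-04],
       [ 4.50832176e-01, -8.92607425e-01,  1.52794466e-03],
       [-1.10922908e-04, -1.76779829e-03, -9.99998431e-01]]), 'wrist_force': array([-0.19836943,  0.04548743,  0.84609392]), 'torque': array([ 0.02197573,  0.01283422, -0.01355605]), 'gripper_width': 0.09239165507374332}
-0.0187
scene {'fx': 462.5202413290393, 'fy': 462.5202413290393, 'cx': 315.6804911896167, 'cy': 202.21572644629336, 'k1': -0.04555367098925599, 'T': array([[-0.37515408,  0.53952641, -0.75377096,  1.46187083],
       [ 0.92664676,  0.1970582 , -0.3201466 ,  0.36101939],
       [-
[... 189 characters left out ...]
23011, 'cy': 208.93674589760613, 'k1': -0.0914283474982495, 'T': array([[-0.99593121, -0.0508813 ,  0.0743782 ,  0.48524569],
       [-0.08800407,  0.72680202, -0.68118581,  0.72825476],
       [-0.0193986 , -0.68495979, -0.72832258,  0.93985664],
       [ 0.        ,  0.        ,  0.        ,  1.        ]])}
wrist {'fx': 331.76182803447404, 'fy': 331.76182803447404, 'cx': 319.51525891995095, 'cy': 198.39720055137178, 'k1': -0.06247495685718398, 'T': array([[ 0.45027101, -0.86271655, -0.23016553,  0.35691775],
       [-0.89289014, -0.43557063, -0.11412895, -0.54710546],
       [-0.00179242,  0.25690149, -0.96643593,  0.38409629],
       [ 0.        ,  0.        ,  0.        ,  1.        ]])}
```

View pics/scene0.png

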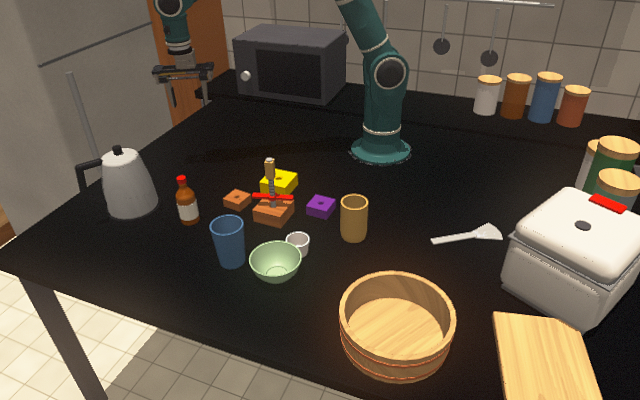

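View pics/side0.png

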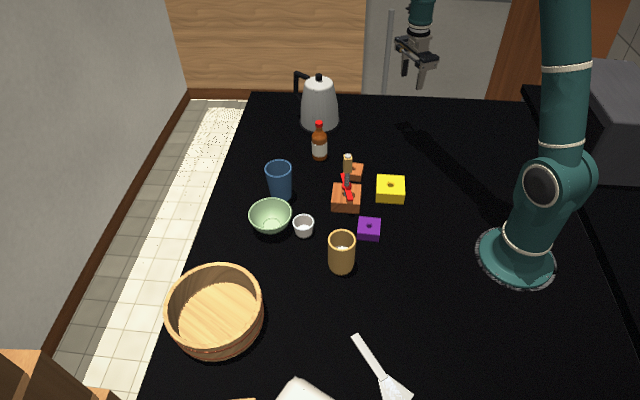

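View pics/wrist0.png

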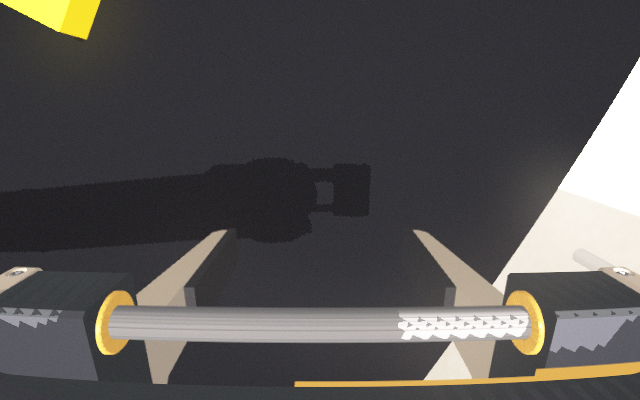

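Stand candidates in the scene image are yellow (279,182), purple (321,206), small orange (236,200) and larger orange (273,208). Only the larger orange one fits, and it holds the gauge. For the holder, I choose the bamboo cup (354,218), not the blue jar (229,240) or the big tub (397,325). I'll check both choices in close crops.

Run:
```python
import cv2
a=cv2.imread("pics/scene0.png")[145:265,215:380]; cv2.imwrite("pics/sc_crop.png",cv2.resize(a,None,fx=4.8,fy=4.8,interpolation=cv2.INTER_CUBIC))
a=cv2.imread("pics/side0.png")[145:280,290:420]; cv2.imwrite("pics/si_crop.png",cv2.resize(a,None,fx=4.4,fy=4.4,interpolation=cv2.INTER_CUBIC))
```

```text
(no output)
```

View pics/sc_crop.png

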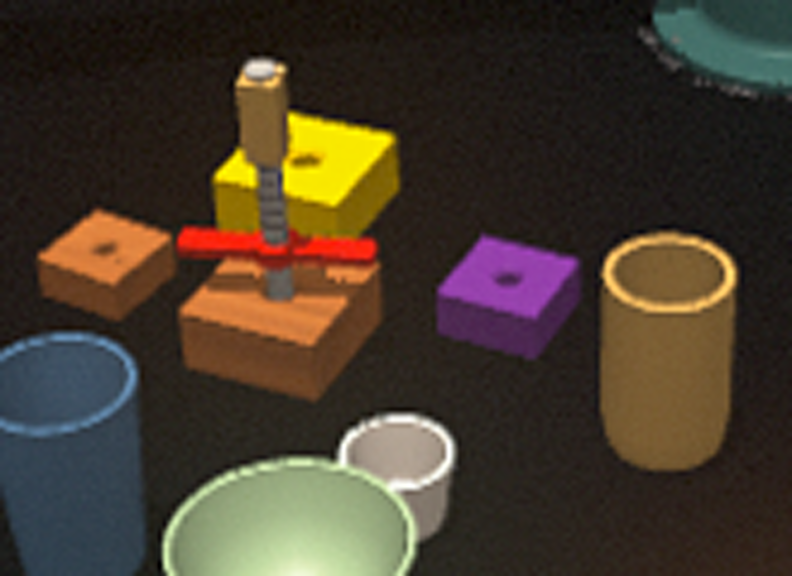

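View pics/si_crop.png

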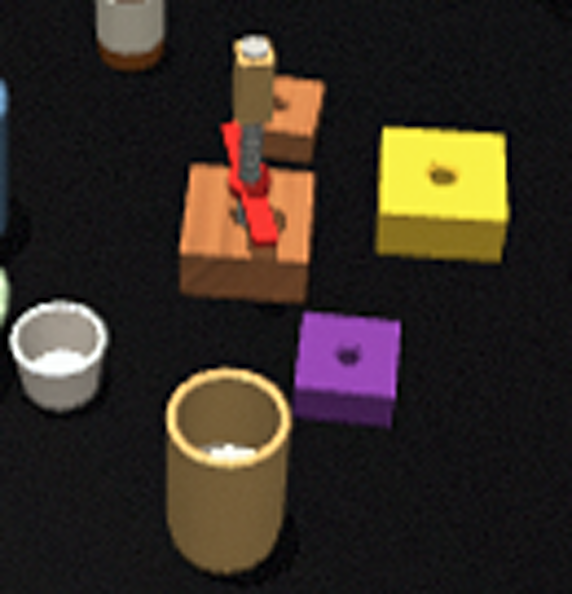

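```bash
cat > h.py <<'E'
import numpy as np,cv2
from station import bot, get_image, calibration, workorder
def K(c): return np.array([[c['fx'],0,c['cx']],[0,c['fy'],c['cy']],[0,0,1]])
def ray(c,p):
    d=np.array([c['k1'],0,0,0,0.])
    u=cv2.undistortPoints(np.array([[p]],float),K(c),d)[0,0]
    v=c['T'][:3,:3]@np.array([u[0],u[1],1]); return c['T'][:3,3],v/np.linalg.norm(v)
def plane(c,p,z):
    o,v=ray(c,p); return o+v*(z-o[2])/v[2]
def tri(l):
    A=np.zeros((3,3));b=np.zeros(3)
    for c,p in l:
        o,v=ray(c,p);M=np.eye(3)-np.outer(v,v);A+=M;b+=M@o
    return np.linalg.solve(A,b)
def proj(c,X):
    Ti=np.linalg.inv(c['T']);r=cv2.Rodrigues(Ti[:3,:3])[0]
    return cv2.projectPoints(np.atleast_2d(np.array(X,float)),r,Ti[:3,3],K(c),np.array([c['k1'],0,0,0,0.]))[0][:,0]
def S(x,y): return (x/4.8+214.6,y/4.8+144.6)
def D(x,y): return (x/4.4+289.6,y/4.4+144.6)
E
python3 - <<'E'
from h import *
np.set_printoptions(precision=4,suppress=True)
s=calibration("scene");d=calibration("side")
for nm,a,b,z in [("cap",S(262,68),D(255,45),.194),("rim",S(669,272),D(229,416),.115)]:
    print(nm,plane(s,a,z),plane(d,b,z),tri([(s,a),(d,b)]))
print("stand side corners",[plane(d,D(*p),.042) for p in [(190,168),(315,172),(308,262),(180,258)]])
print("stand scene corners",[plane(s,S(*p),.042) for p in [(181,316),(312,346),(381,262)]])
print("bar ends", plane(s,S(185,238),.078),plane(s,S(370,248),.078), plane(d,D(231,125),.078),plane(d,D(263,240),.078))
E
```

```text
cap [ 0.4992 -0.1813  0.194 ] [ 0.4971 -0.1884  0.194 ] [ 0.4974 -0.1836  0.1949]
rim [0.5039 0.0639 0.115 ] [0.5002 0.0602 0.115 ] [0.5006 0.0616 0.114 ]
stand side corners [array([ 0.5416, -0.2302,  0.042 ]), array([ 0.4501, -0.2322,  0.042 ]), array([ 0.4535, -0.1403,  0.042 ]), array([ 0.5427, -0.138 ,  0.042 ])]
stand scene corners [array([ 0.5469, -0.2251,  0.042 ]), array([ 0.5467, -0.1386,  0.042 ]), array([ 0.4543, -0.1361,  0.042 ])]
bar ends [ 0.5184 -0.2336  0.078 ] [ 0.4902 -0.125   0.078 ] [ 0.5127 -0.239   0.078 ] [ 0.4855 -0.1241  0.078 ]
```

The gauge axis is at about (0.498, -0.184), leaning within tolerance of upright and agreeing with the stand centre (0.498, -0.183). The holder rim is at about (0.501, 0.062), and triangulation gives 0.114 against the known 0.115. The bar direction is about 104°, so the jaws need a yaw of +12.8° about tool z (1.6 units). I'll move above the gauge first and refine with the wrist camera.

Request:
apply_moves(moves=[{"translation":[0.4,-0.3,-1.0],"angular":[0,0,0.2],"claw":0},{"translation":[1.7,-1.2,-1.5],"angular":[0,0,0.5],"claw":0},{"translation":[3.2,-2.3,-1.5],"angular":[0,0,0.8],"claw":0},{"translation":[4.8,-3.5,-1.5],"angular":[0,0,1.1],"claw":0},{"translation":[6.4,-4.6,-1.5],"angular":[0,0,1.4],"claw":0},{"translation":[8.0,-5.8,-1.5],"angular":[0,0,1.6],"claw":0},{"translation":[9.6,-7.0,-1.5],"angular":[0,0,1.6],"claw":0},{"translation":[11.0,-8.0,-1.5],"angular":[0,0,1.6],"claw":0},{"translation":[11.8,-8.5,-1.5],"angular":[0,0,1.6],"claw":0},{"translation":[12.05,-8.7,-1.5],"angular":[0,0,1.6],"claw":0},{"translation":[12.05,-8.7,-1.5],"angular":[0,0,1.6],"claw":0},{"translation":[12.05,-8.7,-1.5],"angular":[0,0,1.6],"claw":0}], grip_force=30)

```text
time_s: 1.65
tool_pos: [0.4971, -0.1856, 0.259]
eef_rot: [[0.971, 0.239, -0.001], [0.239, -0.971, 0.001], [-0.001, -0.001, -1.0]]
wrist_force: [1.2, -0.1, 0.1]
gripper_width: 0.0921
```

Run:
```python
from h import *
np.set_printoptions(precision=4,suppress=True)
o=bot.observe();print(o['tool_pos'],o['eef_rot'],o['wrist_force'],o['time_s'])
c=calibration("wrist"); np.save("wr1.npy",c,allow_pickle=True)
im=get_image("wrist");cv2.imwrite("pics/wrist1.png",im[:,:,::-1])
im=get_image("side");cv2.imwrite("pics/side1.png",im[:,:,::-1])
```

```text
[ 0.4971 -0.1856  0.259 ] [[ 0.9709  0.2394 -0.0013]
 [ 0.2394 -0.9709  0.0006]
 [-0.0011 -0.0009 -1.    ]] [ 1.2464 -0.1401  0.1245] 1.65
```

View pics/wrist1.png

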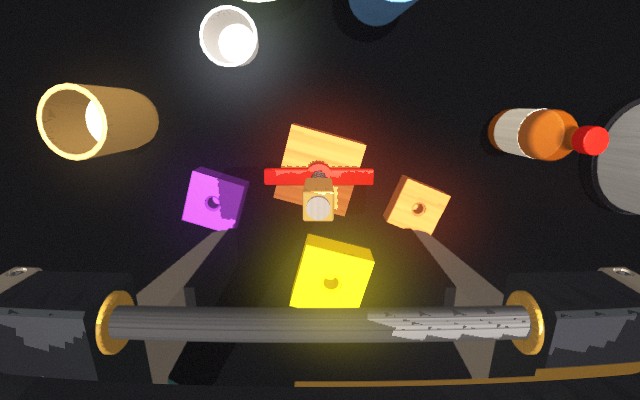

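View pics/side1.png

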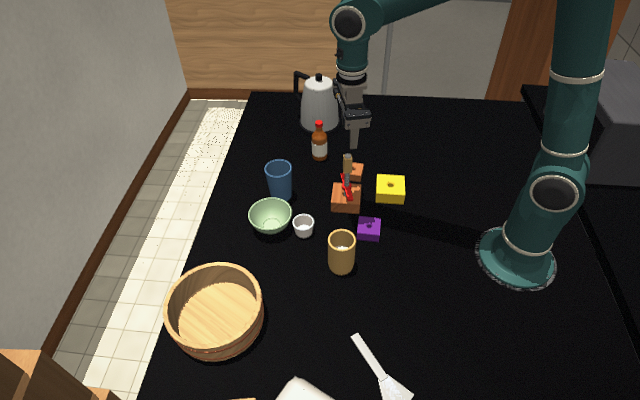

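In the wrist view the cap is at (318,208), the bar is horizontal from (265,177) to (373,177) so the yaw is aligned, and the holder mouth is at (72,122). I'll enlarge it to measure.

Run:
```python
import cv2
a=cv2.imread("pics/wrist1.png"); cv2.imwrite("pics/w1a.png",cv2.resize(a[115:235,255:385],None,fx=5,fy=5,interpolation=cv2.INTER_CUBIC))
cv2.imwrite("pics/w1b.png",cv2.resize(a[70:170,25:170],None,fx=5,fy=5,interpolation=cv2.INTER_CUBIC))
```

```text
(no output)
```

View pics/w1a.png

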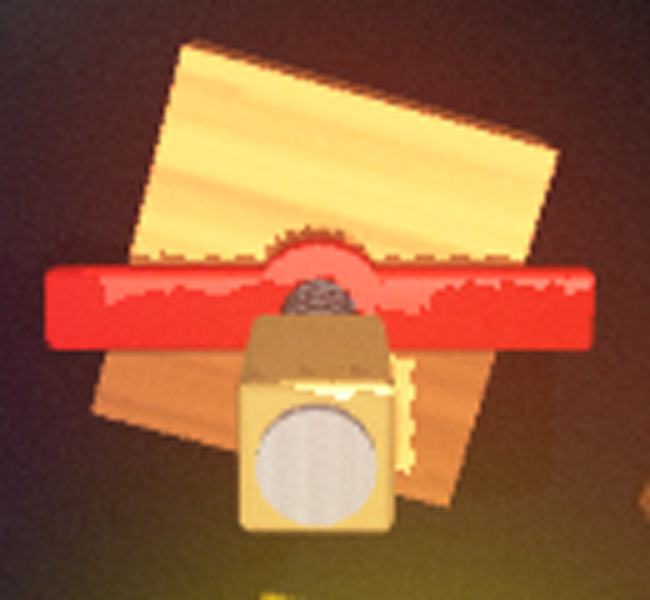

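View pics/w1b.png

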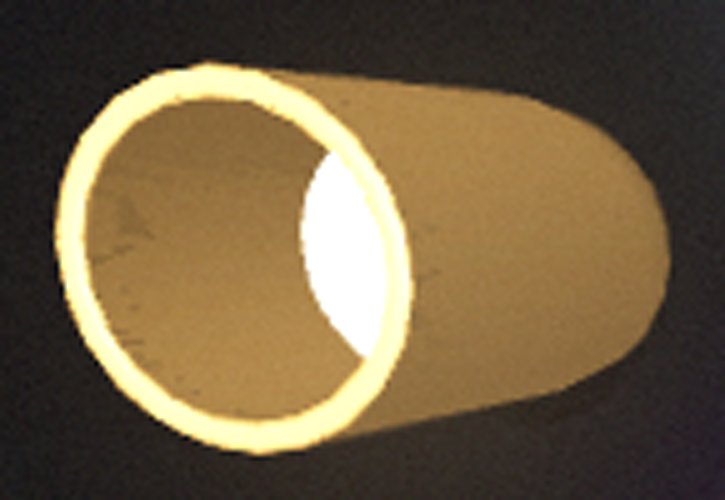

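Run:
```python
from h import *
np.set_printoptions(precision=4,suppress=True)
c=np.load("wr1.npy",allow_pickle=True).item()
s=calibration("scene");d=calibration("side")
cap=(318.0,207.6);rim=(71.2,121.4)
o=bot.observe()
for n,p,z,a,b in [("cap",cap,.194,S(262,68),D(255,45)),("rim",rim,.115,S(669,272),D(229,416))]:
    P=plane(c,p,z);T=tri([(c,p),(s,a),(d,b)])
    print(n,P,T,"tool frame units",(o['eef_rot'].T@(P-o['tool_pos']))/.03)
# fit rim circle: outer edge points
cx=[]
for p in [(210,63),(55,235),(260,455),(412,275)]:
    cx.append(plane(c,(p[0]/5+24.6,p[1]/5+69.6),.115)[:2])
cx=np.array(cx);A=np.c_[2*cx,np.ones(4)];q=np.linalg.lstsq(A,(cx**2).sum(1),rcond=None)[0];print(q[:2],np.sqrt(q[2]+q[:2]@q[:2]))
# drip floor edge: left edge of white (301,235) lies at radius 30.5 from axis
ctr=q[:2]
for p in [(301,235)]:
    for z in np.arange(.02,.051,.005):
        P=plane(c,(p[0]/5+24.6,p[1]/5+69.6),z);print(z,np.hypot(*(P[:2]-ctr)))
# stand top corners
k=np.array([plane(c,(x/5+254.6,y/5+114.6),.042)[:2] for x,y in [(182,42),(558,152),(93,412),(448,506)]]);print(k,k.mean(0))
```

```text
cap [ 0.4988 -0.1834  0.194 ] [ 0.4981 -0.1833  0.195 ] tool frame units [ 0.0664 -0.0494  2.171 ]
rim [0.5027 0.0625 0.115 ] [0.5017 0.0623 0.1148] tool frame units [ 2.1598 -7.9723  4.8106]
[0.5018 0.0629] 0.03704178360868041
0.02 0.05255953423599748
0.025 0.04900636327014474
0.030000000000000002 0.045455693745271496
0.035 0.04190816147005943
0.04000000000000001 0.038364636747600676
0.045000000000000005 0.034826342885641355
0.05 0.03129505417536924
[[ 0.5453 -0.1394]
 [ 0.5418 -0.2297]
 [ 0.4548 -0.1376]
 [ 0.4522 -0.227 ]] [ 0.4985 -0.1834]
```

The cap is at (0.4988, -0.1834), which matches the stand centre (0.4985, -0.1834). The rim is at (0.502, 0.0627) with a fitted radius of 37.04 mm (true 37). The drip floor looks about 65 mm deep. Descending to grasp the handle.

Request:
apply_moves(moves=[{"translation":[0.05,-0.05,0.5],"angular":[0,0,0],"claw":0},{"translation":[0.05,-0.05,1.3],"angular":[0,0,0],"claw":0},{"translation":[0.05,-0.05,2.1],"angular":[0,0,0],"claw":0},{"translation":[0.05,-0.05,2.9],"angular":[0,0,0],"claw":0},{"translation":[0.05,-0.05,3.5],"angular":[0,0,0],"claw":0},{"translation":[0.05,-0.05,3.75],"angular":[0,0,0],"claw":0},{"translation":[0.05,-0.05,3.75],"angular":[0,0,0],"claw":0},{"translation":[0.05,-0.05,3.75],"angular":[0,0,0],"claw":0}])

```text
time_s: 2.75
tool_pos: [0.4987, -0.1837, 0.1472]
eef_rot: [[0.971, 0.239, 0.0], [0.239, -0.971, 0.0], [0.0, -0.0, -1.0]]
wrist_force: [-0.3, 1.0, 0.4]
gripper_width: 0.0919
```

Run:
```python
from h import *
np.set_printoptions(precision=4,suppress=True)
o=bot.observe();print(o['tool_pos'],o['eef_rot'],o['wrist_force'],o['time_s'])
im=get_image("wrist");cv2.imwrite("pics/wrist2.png",im[:,:,::-1])
```

```text
[ 0.4987 -0.1837  0.1472] [[ 0.9709  0.2394  0.0001]
 [ 0.2394 -0.9709  0.0004]
 [ 0.0002 -0.0004 -1.    ]] [-0.255   1.048   0.3654] 2.75
```

View pics/wrist2.png

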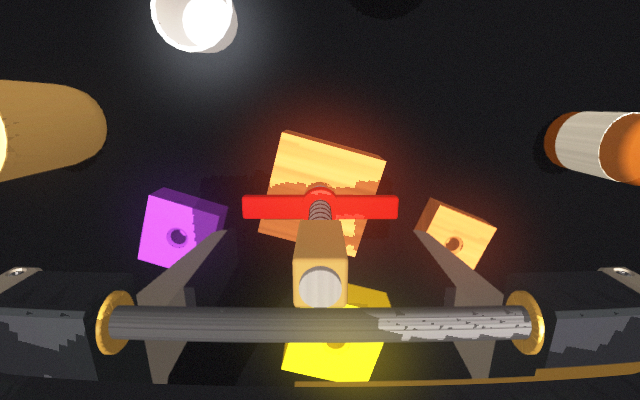

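The cap (320,288) sits midway between the fingers and the handle is square to them. Closing.

Request:
apply_moves(moves=[{"translation":[0,0,0],"angular":[0,0,0],"claw":120},{"translation":[0,0,0],"angular":[0,0,0],"claw":170},{"translation":[0,0,0],"angular":[0,0,0],"claw":190},{"translation":[0,0,0],"angular":[0,0,0],"claw":220},{"translation":[0,0,0],"angular":[0,0,0],"claw":255},{"translation":[0,0,0],"angular":[0,0,0],"claw":255},{"translation":[0,0,0],"angular":[0,0,0],"claw":255},{"translation":[0,0,0],"angular":[0,0,0],"claw":255}], grip_force=30)

```text
time_s: 3.8
tool_pos: [0.4988, -0.1837, 0.1473]
eef_rot: [[0.971, 0.239, 0.0], [0.239, -0.971, 0.0], [0.0, -0.0, -1.0]]
wrist_force: [-0.0, -0.6, -1.0]
gripper_width: 0.0239
```

Gripped at 23.9 mm. Lifting.

Request:
apply_moves(moves=[{"translation":[0,0,-0.1],"angular":[0,0,0],"claw":255},{"translation":[0,0,-0.3],"angular":[0,0,0],"claw":255},{"translation":[0,0,-0.6],"angular":[0,0,0],"claw":255},{"translation":[0,0,-0.9],"angular":[0,0,0],"claw":255},{"translation":[0,0,-1.3],"angular":[0,0,0],"claw":255},{"translation":[0,0,-1.8],"angular":[0,0,0],"claw":255},{"translation":[0,0,-2.4],"angular":[0,0,0],"claw":255},{"translation":[0,0,-3.0],"angular":[0,0,0],"claw":255},{"translation":[0,0,-3.6],"angular":[0,0,0],"claw":255},{"translation":[0,0,-4.2],"angular":[0,0,0],"claw":255},{"translation":[0,0,-4.6],"angular":[0,0,0],"claw":255},{"translation":[0,0,-4.7],"angular":[0,0,0],"claw":255},{"translation":[0,0,-4.7],"angular":[0,0,0],"claw":255}])

```text
time_s: 5.42
tool_pos: [0.4985, -0.1837, 0.2881]
eef_rot: [[0.971, 0.239, -0.0], [0.239, -0.971, 0.0], [0.0, -0.0, -1.0]]
wrist_force: [0.1, -0.2, -2.5]
gripper_width: 0.0237
```

Run:
```python
from h import *
np.set_printoptions(precision=4,suppress=True)
o=bot.observe();print(o['tool_pos'],o['eef_rot'],o['wrist_force'],o['torque'],o['time_s'])
R=o['eef_rot'];print("to holder",R.T@(np.array([.502,.0627,.2873])-o['tool_pos'])/.03)
for n in("scene","side"):
  im=get_image(n)[:,:,::-1];cv2.imwrite(f"pics/{n}3.png",im)
a=cv2.imread("pics/scene3.png")[90:250,200:400];b=cv2.imread("pics/side3.png")[70:230,270:420]
cv2.imwrite("pics/c3.png",np.hstack([cv2.resize(a,None,fx=2.3,fy=2.3),cv2.resize(b,None,fx=2.3,fy=2.3)])[:, :800])
```

```text
[ 0.4985 -0.1837  0.2881] [[ 0.9709  0.2394 -0.0001]
 [ 0.2394 -0.9709  0.0004]
 [ 0.     -0.0004 -1.    ]] [ 0.1403 -0.19   -2.4576] [0.0176 0.006  0.0455] 5.425
to holder [ 2.0806 -7.9454  0.0298]
```

View pics/c3.png

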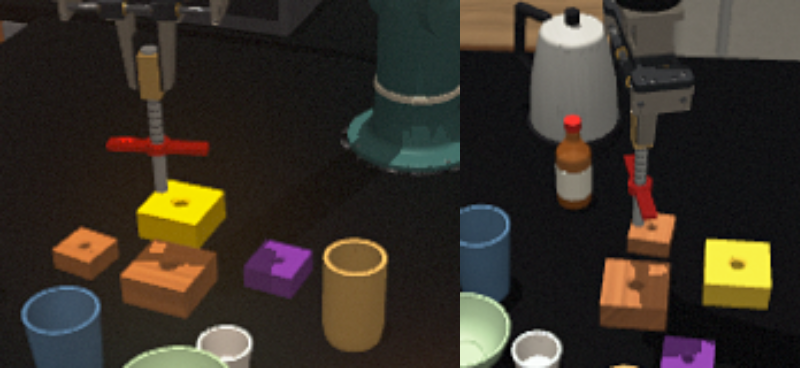

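The gauge is out of the socket and upright, and the load of -2.46 N matches its weight. Moving over the holder.

Request:
apply_moves(moves=[{"translation":[0.05,-0.2,0],"angular":[0,0,0],"claw":255},{"translation":[0.2,-0.7,0],"angular":[0,0,0],"claw":255},{"translation":[0.4,-1.5,0],"angular":[0,0,0],"claw":255},{"translation":[0.6,-2.4,0],"angular":[0,0,0],"claw":255},{"translation":[0.9,-3.4,0],"angular":[0,0,0],"claw":255},{"translation":[1.1,-4.4,0],"angular":[0,0,0],"claw":255},{"translation":[1.4,-5.4,0],"angular":[0,0,0],"claw":255},{"translation":[1.65,-6.3,0],"angular":[0,0,0],"claw":255},{"translation":[1.85,-7.1,0],"angular":[0,0,0],"claw":255},{"translation":[2.0,-7.6,0],"angular":[0,0,0],"claw":255},{"translation":[2.08,-7.9,0],"angular":[0,0,0],"claw":255},{"translation":[2.08,-7.95,0],"angular":[0,0,0],"claw":255},{"translation":[2.08,-7.95,0],"angular":[0,0,0],"claw":255},{"translation":[2.08,-7.95,0],"angular":[0,0,0],"claw":255}])

```text
time_s: 7.28
tool_pos: [0.5018, 0.0621, 0.2877]
eef_rot: [[0.971, 0.238, -0.001], [0.238, -0.971, 0.0], [-0.001, -0.001, -1.0]]
wrist_force: [0.5, 0.2, -2.3]
gripper_width: 0.0238
```

Run:
```python
from h import *
np.set_printoptions(precision=4,suppress=True)
o=bot.observe();print(o['tool_pos'],o['eef_rot'],o['wrist_force'],o['torque'],o['time_s'])
for n in("scene","side"):
  im=get_image(n)[:,:,::-1];cv2.imwrite(f"pics/{n}4.png",im)
a=cv2.imread("pics/scene4.png")[90:250,270:440];b=cv2.imread("pics/side4.png")[130:290,260:430]
cv2.imwrite("pics/c4.png",np.hstack([cv2.resize(a,None,fx=2.3,fy=2.3),cv2.resize(b,None,fx=2.3,fy=2.3)])[:, :800])
c=calibration("wrist");np.save("wr4.npy",c,allow_pickle=True)
im=get_image("wrist")[:,:,::-1];cv2.imwrite("pics/wrist4.png",im)
```

```text
[0.5018 0.0621 0.2877] [[ 0.9713  0.2381 -0.001 ]
 [ 0.2381 -0.9713  0.0004]
 [-0.0009 -0.0007 -1.    ]] [ 0.539   0.209  -2.3316] [0.0493 0.0186 0.0161] 7.275
```

View pics/c4.png

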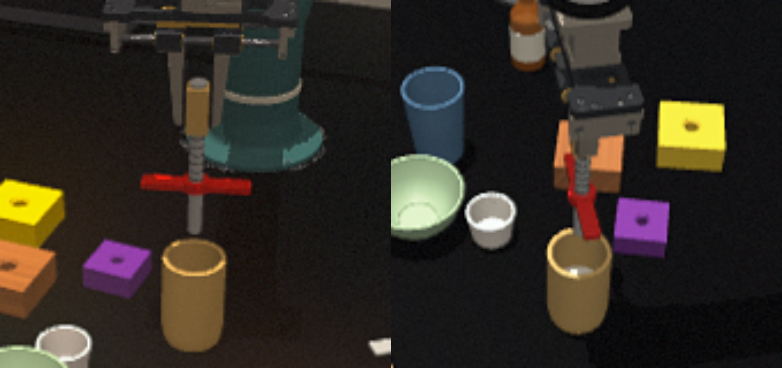

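View pics/wrist4.png

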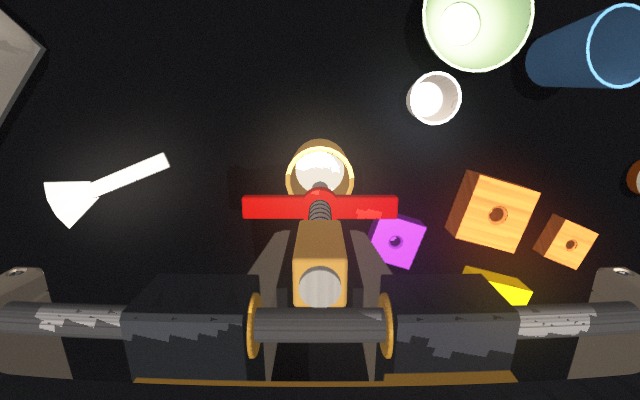

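Rod is centred over the mouth. Lowering into the holder to just above rim contact.

Request:
apply_moves(moves=[{"translation":[0,0,0.1],"angular":[0,0,0],"claw":255},{"translation":[0,0,0.3],"angular":[0,0,0],"claw":255},{"translation":[0,0,0.6],"angular":[0,0,0],"claw":255},{"translation":[0,0,1.0],"angular":[0,0,0],"claw":255},{"translation":[0,0,1.4],"angular":[0,0,0],"claw":255},{"translation":[0,0,1.8],"angular":[0,0,0],"claw":255},{"translation":[0,0,2.1],"angular":[0,0,0],"claw":255},{"translation":[0,0,2.4],"angular":[0,0,0],"claw":255},{"translation":[0,0,2.5],"angular":[0,0,0],"claw":255},{"translation":[0,0,2.5],"angular":[0,0,0],"claw":255},{"translation":[0,0,2.5],"angular":[0,0,0],"claw":255}])

```text
time_s: 8.8
tool_pos: [0.502, 0.0625, 0.2131]
eef_rot: [[0.971, 0.239, -0.0], [0.239, -0.971, 0.001], [0.0, -0.001, -1.0]]
wrist_force: [-0.4, 0.1, -2.0]
gripper_width: 0.0236
```

Run:
```python
from h import *
np.set_printoptions(precision=4,suppress=True)
o=bot.observe();print(o['tool_pos'],o['eef_rot'],o['wrist_force'],o['torque'],o['time_s'])
im=get_image("side")[:,:,::-1];cv2.imwrite(f"pics/side5.png",im)
im=get_image("scene")[:,:,::-1];cv2.imwrite(f"pics/scene5.png",im)
a=cv2.imread("pics/scene5.png")[120:250,290:420];b=cv2.imread("pics/side5.png")[160:290,280:410]
cv2.imwrite("pics/c5.png",np.hstack([cv2.resize(a,None,fx=3,fy=3),cv2.resize(b,None,fx=3,fy=3)])[:, :800])
```

```text
[0.502  0.0625 0.2131] [[ 0.9711  0.2385 -0.0002]
 [ 0.2385 -0.9711  0.0007]
 [ 0.     -0.0007 -1.    ]] [-0.4344  0.0762 -2.0202] [-0.0123  0.0124 -0.0023] 8.8
```

View pics/c5.png

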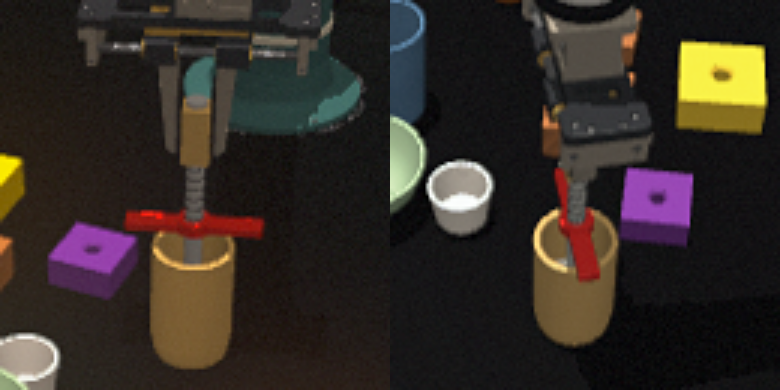

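Clear inside the holder with the foot at z≈0.076. The earliest possible floor contact is 26 mm lower, so I'll go 21 mm slowly.

Request:
apply_moves(moves=[{"translation":[0,0,0.07],"angular":[0,0,0],"claw":255},{"translation":[0,0,0.14],"angular":[0,0,0],"claw":255},{"translation":[0,0,0.21],"angular":[0,0,0],"claw":255},{"translation":[0,0,0.28],"angular":[0,0,0],"claw":255},{"translation":[0,0,0.35],"angular":[0,0,0],"claw":255},{"translation":[0,0,0.42],"angular":[0,0,0],"claw":255},{"translation":[0,0,0.49],"angular":[0,0,0],"claw":255},{"translation":[0,0,0.56],"angular":[0,0,0],"claw":255},{"translation":[0,0,0.63],"angular":[0,0,0],"claw":255},{"translation":[0,0,0.7],"angular":[0,0,0],"claw":255},{"translation":[0,0,0.7],"angular":[0,0,0],"claw":255}])

```text
time_s: 10.28
tool_pos: [0.502, 0.0625, 0.192]
eef_rot: [[0.971, 0.239, -0.0], [0.239, -0.971, 0.001], [0.0, -0.001, -1.0]]
wrist_force: [-0.1, 0.9, -1.8]
gripper_width: 0.0239
```

Run:
```python
from h import *
np.set_printoptions(precision=4,suppress=True)
im=get_image("side")[:,:,::-1];cv2.imwrite(f"pics/side6.png",im)
im=get_image("scene")[:,:,::-1];cv2.imwrite(f"pics/scene6.png",im)
o=bot.observe();print(o['wrist_force'])
a=cv2.imread("pics/scene6.png")[160:250,310:400];b=cv2.imread("pics/side6.png")[190:280,300:390]
cv2.imwrite("pics/c6.png",np.hstack([cv2.resize(a,None,fx=4.4,fy=4.4),cv2.resize(b,None,fx=4.4,fy=4.4)])[:, :800])
```

```text
[-0.592   0.0031 -1.3961]
```

View pics/c6.png

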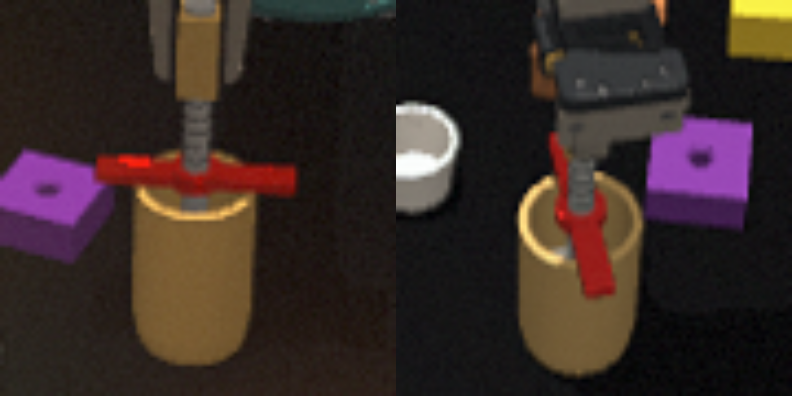

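The bar is at or nearly at the rim. Continuing in small steps with force checks.

Request:
apply_moves(moves=[{"translation":[0,0,0.03],"angular":[0,0,0],"claw":255},{"translation":[0,0,0.06],"angular":[0,0,0],"claw":255},{"translation":[0,0,0.09],"angular":[0,0,0],"claw":255},{"translation":[0,0,0.12],"angular":[0,0,0],"claw":255}])

```text
time_s: 10.88
tool_pos: [0.502, 0.0625, 0.1884]
eef_rot: [[0.971, 0.239, 0.0], [0.239, -0.971, 0.001], [0.0, -0.001, -1.0]]
wrist_force: [-1.5, 0.4, 0.6]
gripper_width: 0.0237
```

Request:
apply_moves(moves=[{"translation":[0,0,0.03],"angular":[0,0,0],"claw":255},{"translation":[0,0,0.05],"angular":[0,0,0],"claw":255}])

```text
time_s: 11.12
tool_pos: [0.5021, 0.0625, 0.1872]
eef_rot: [[0.971, 0.239, 0.0], [0.239, -0.971, 0.001], [0.0, -0.001, -1.0]]
wrist_force: [-2.1, -0.8, 6.9]
gripper_width: 0.0239
```

Force jumped from 0.6 N (bar sliding) to 6.9 N at foot z≈0.050, which matches the visual estimate of 65 mm. I'll hold with a slight press and confirm.

Request:
apply_moves(moves=[{"translation":[0,0,0.02],"angular":[0,0,0],"claw":255},{"translation":[0,0,0.02],"angular":[0,0,0],"claw":255},{"translation":[0,0,0.02],"angular":[0,0,0],"claw":255},{"translation":[0,0,0.02],"angular":[0,0,0],"claw":255}])

```text
time_s: 11.62
tool_pos: [0.5022, 0.0625, 0.1871]
eef_rot: [[0.971, 0.239, 0.0], [0.239, -0.971, 0.0], [0.0, -0.0, -1.0]]
wrist_force: [-1.9, -1.2, 6.6]
gripper_width: 0.0238
```

Run:
```python
from h import *
np.set_printoptions(precision=4,suppress=True)
im=get_image("side")[:,:,::-1];cv2.imwrite(f"pics/side7.png",im)
im=get_image("scene")[:,:,::-1];cv2.imwrite(f"pics/scene7.png",im)
o=bot.observe();print(o['wrist_force'],o['torque'],o['tool_pos'],o['time_s'])
im=get_image("wrist")[:,:,::-1];cv2.imwrite(f"pics/wrist7.png",im)
a=cv2.imread("pics/scene7.png")[160:250,310:400];b=cv2.imread("pics/side7.png")[190:280,300:390]
cv2.imwrite("pics/c7.png",np.hstack([cv2.resize(a,None,fx=4.4,fy=4.4),cv2.resize(b,None,fx=4.4,fy=4.4)])[:, :800])
```

```text
[-2.3821 -0.9947  5.485 ] [-0.1346  0.8383 -0.0307] [0.5022 0.0625 0.1871] 11.725
```

View pics/c7.png

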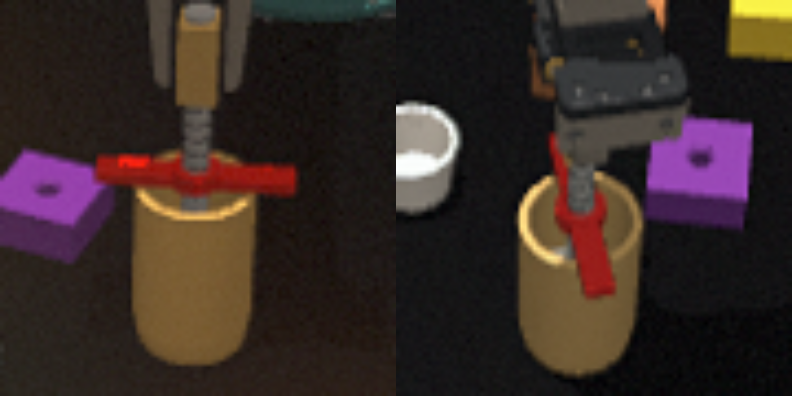

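View pics/wrist7.png

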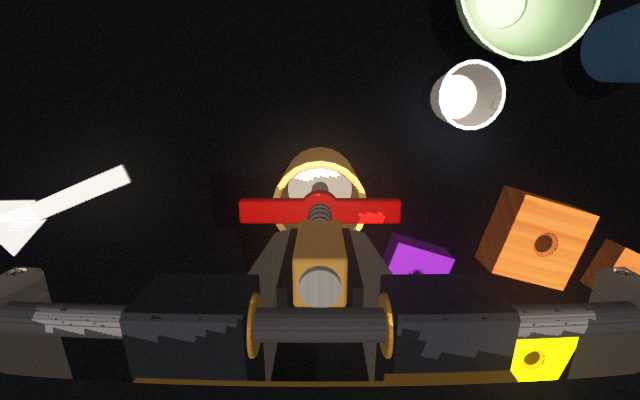

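The bar stays on the rim at the same pixels while the handle has moved down. One slightly firmer press and a pause will confirm that the stop is hard.

Request:
apply_moves(moves=[{"translation":[0,0,0.03],"angular":[0,0,0],"claw":255},{"translation":[0,0,0.04],"angular":[0,0,0],"claw":255},{"translation":[0,0,0.04],"angular":[0,0,0],"claw":255},{"translation":[0,0,0.04],"angular":[0,0,0],"claw":255},{"translation":[0,0,0.04],"angular":[0,0,0],"claw":255},{"translation":[0,0,0.04],"angular":[0,0,0],"claw":255},{"translation":[0,0,0.04],"angular":[0,0,0],"claw":255},{"translation":[0,0,0.04],"angular":[0,0,0],"claw":255}])

```text
time_s: 12.78
tool_pos: [0.5023, 0.0626, 0.1871]
eef_rot: [[0.971, 0.238, 0.001], [0.238, -0.971, 0.0], [0.001, 0.0, -1.0]]
wrist_force: [-3.1, -0.3, 10.6]
gripper_width: 0.0239
```

This is a hard stop: z did not change under a 1.2 mm command, and force rose to 10.6 N. Drawing the gauge out.

Request:
apply_moves(moves=[{"translation":[0,0,-0.05],"angular":[0,0,0],"claw":255},{"translation":[0,0,-0.15],"angular":[0,0,0],"claw":255},{"translation":[0,0,-0.35],"angular":[0,0,0],"claw":255},{"translation":[0,0,-0.65],"angular":[0,0,0],"claw":255},{"translation":[0,0,-1.0],"angular":[0,0,0],"claw":255},{"translation":[0,0,-1.4],"angular":[0,0,0],"claw":255},{"translation":[0,0,-1.8],"angular":[0,0,0],"claw":255},{"translation":[0,0,-2.2],"angular":[0,0,0],"claw":255},{"translation":[0,0,-2.6],"angular":[0,0,0],"claw":255},{"translation":[0,0,-3.0],"angular":[0,0,0],"claw":255},{"translation":[0,0,-3.25],"angular":[0,0,0],"claw":255},{"translation":[0,0,-3.35],"angular":[0,0,0],"claw":255},{"translation":[0,0,-3.35],"angular":[0,0,0],"claw":255},{"translation":[0,0,-3.35],"angular":[0,0,0],"claw":255}])

```text
time_s: 14.52
tool_pos: [0.5019, 0.0625, 0.2872]
eef_rot: [[0.971, 0.238, -0.0], [0.238, -0.971, 0.0], [-0.0, -0.0, -1.0]]
wrist_force: [-0.4, 0.6, -1.8]
gripper_width: 0.0241
```

Run:
```python
from h import *
np.set_printoptions(precision=4,suppress=True)
o=bot.observe();print(o['wrist_force'],o['torque'],o['tool_pos'],o['eef_rot'],o['time_s'])
t=np.array([.4987,-.1837,.2881]);print(o['eef_rot'].T@(t-o['tool_pos'])/.03)
im=get_image("side")[:,:,::-1];cv2.imwrite(f"pics/side8.png",im)
im=get_image("scene")[:,:,::-1];cv2.imwrite(f"pics/scene8.png",im)
im=get_image("wrist")[:,:,::-1];cv2.imwrite(f"pics/wrist8.png",im)
a=cv2.imread("pics/scene8.png")[110:220,300:400];b=cv2.imread("pics/side8.png")[150:260,290:390]
cv2.imwrite("pics/c8.png",np.hstack([cv2.resize(a,None,fx=4,fy=4),cv2.resize(b,None,fx=4,fy=4)])[:, :800])
```

```text
[-0.3555  0.5776 -1.766 ] [0.0116 0.0019 0.0448] [0.5019 0.0625 0.2872] [[ 0.9712  0.2384 -0.0003]
 [ 0.2384 -0.9712  0.    ]
 [-0.0003 -0.0001 -1.    ]] 14.525
[-2.0614  7.9449 -0.0315]
```

View pics/c8.png

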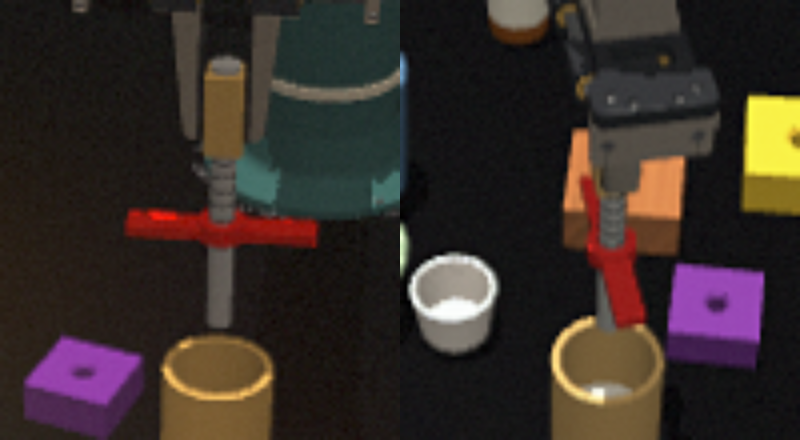

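View pics/wrist8.png

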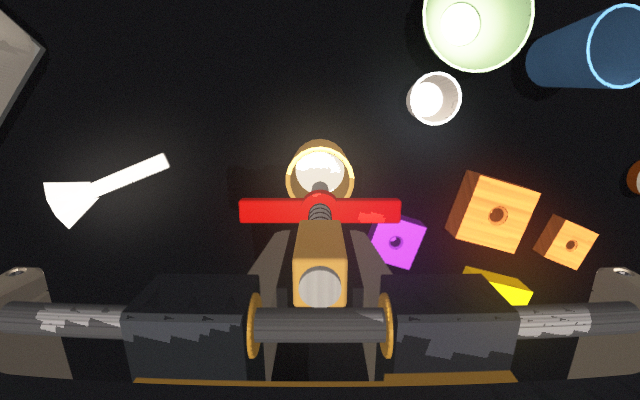

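The gauge is still square in the grip (cap at (320,288), as before) and the bar has moved up the rod. Returning above the stand.

Request:
apply_moves(moves=[{"translation":[-0.05,0.2,0],"angular":[0,0,0],"claw":255},{"translation":[-0.2,0.7,0],"angular":[0,0,0],"claw":255},{"translation":[-0.4,1.5,0],"angular":[0,0,0],"claw":255},{"translation":[-0.6,2.4,0],"angular":[0,0,0],"claw":255},{"translation":[-0.9,3.4,0],"angular":[0,0,0],"claw":255},{"translation":[-1.1,4.4,0],"angular":[0,0,0],"claw":255},{"translation":[-1.4,5.4,0],"angular":[0,0,0],"claw":255},{"translation":[-1.65,6.3,0],"angular":[0,0,0],"claw":255},{"translation":[-1.85,7.1,0],"angular":[0,0,0],"claw":255},{"translation":[-2.0,7.6,0],"angular":[0,0,0],"claw":255},{"translation":[-2.06,7.9,0],"angular":[0,0,0],"claw":255},{"translation":[-2.06,7.945,0],"angular":[0,0,0],"claw":255},{"translation":[-2.06,7.945,0],"angular":[0,0,0],"claw":255},{"translation":[-2.06,7.945,0],"angular":[0,0,0],"claw":255}])

```text
time_s: 16.42
tool_pos: [0.499, -0.1828, 0.2873]
eef_rot: [[0.971, 0.24, -0.0], [0.24, -0.971, 0.0], [0.0, -0.0, -1.0]]
wrist_force: [0.2, -0.1, -2.4]
gripper_width: 0.0237
```

Run:
```python
from h import *
np.set_printoptions(precision=4,suppress=True)
o=bot.observe();print(o['wrist_force'],o['tool_pos'],o['eef_rot'],o['time_s'])
t=np.array([.4987,-.1837,.1473]);print(o['eef_rot'].T@(t-o['tool_pos'])/.03)
im=get_image("side")[:,:,::-1];cv2.imwrite(f"pics/side9.png",im)
im=get_image("scene")[:,:,::-1];cv2.imwrite(f"pics/scene9.png",im)
a=cv2.imread("pics/scene9.png")[110:230,220:320];b=cv2.imread("pics/side9.png")[110:230,300:400]
cv2.imwrite("pics/c9.png",np.hstack([cv2.resize(a,None,fx=4,fy=4),cv2.resize(b,None,fx=4,fy=4)])[:, :800])
```

```text
[ 0.2391 -0.0833 -2.3635] [ 0.499  -0.1828  0.2873] [[ 0.9708  0.2398 -0.0001]
 [ 0.2398 -0.9708  0.0003]
 [ 0.     -0.0004 -1.    ]] 16.425
[-0.0168  0.029   4.6663]
```

View pics/c9.png

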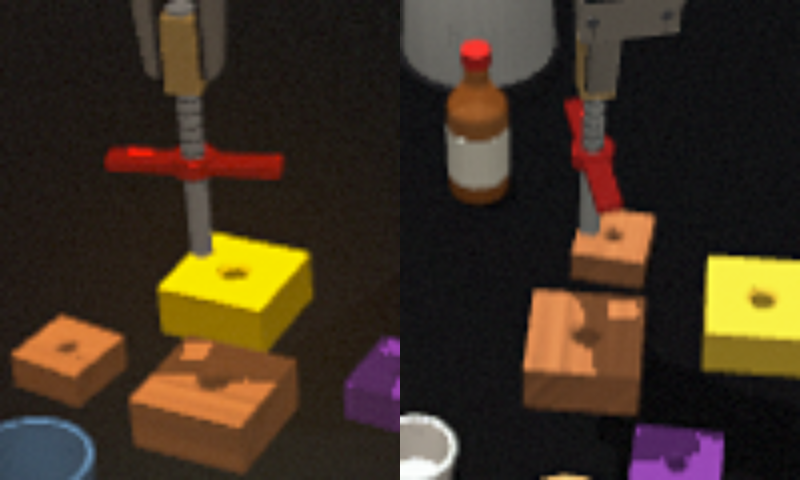

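Request:
apply_moves(moves=[{"translation":[-0.01,0.03,0.2],"angular":[0,0,0],"claw":255},{"translation":[-0.02,0.03,0.6],"angular":[0,0,0],"claw":255},{"translation":[-0.02,0.03,1.1],"angular":[0,0,0],"claw":255},{"translation":[-0.02,0.03,1.7],"angular":[0,0,0],"claw":255},{"translation":[-0.02,0.03,2.3],"angular":[0,0,0],"claw":255},{"translation":[-0.02,0.03,2.8],"angular":[0,0,0],"claw":255},{"translation":[-0.02,0.03,3.1],"angular":[0,0,0],"claw":255},{"translation":[-0.02,0.03,3.3],"angular":[0,0,0],"claw":255},{"translation":[-0.02,0.03,3.35],"angular":[0,0,0],"claw":255},{"translation":[-0.02,0.03,3.35],"angular":[0,0,0],"claw":255},{"translation":[-0.02,0.03,3.35],"angular":[0,0,0],"claw":255}])

```text
time_s: 17.9
tool_pos: [0.4989, -0.1841, 0.1873]
eef_rot: [[0.971, 0.239, 0.001], [0.239, -0.971, -0.0], [0.001, 0.0, -1.0]]
wrist_force: [1.1, -0.2, -3.1]
gripper_width: 0.0242
```

Run:
```python
from h import *
np.set_printoptions(precision=4,suppress=True)
o=bot.observe();print(o['wrist_force'],o['tool_pos'],o['time_s'])
t=np.array([.4987,-.1837,.1473]);print(o['eef_rot'].T@(t-o['tool_pos'])/.03)
im=get_image("side")[:,:,::-1];cv2.imwrite(f"pics/side10.png",im)
im=get_image("scene")[:,:,::-1];cv2.imwrite(f"pics/scene10.png",im)
a=cv2.imread("pics/scene10.png")[145:235,230:320];b=cv2.imread("pics/side10.png")[135:225,310:400]
cv2.imwrite("pics/c10.png",np.hstack([cv2.resize(a,None,fx=4.4,fy=4.4),cv2.resize(b,None,fx=4.4,fy=4.4)])[:, :800])
```

```text
[ 1.091  -0.1828 -3.1229] [ 0.4989 -0.1841  0.1873] 17.9
[-0.004  -0.0153  1.333 ]
```

View pics/c10.png

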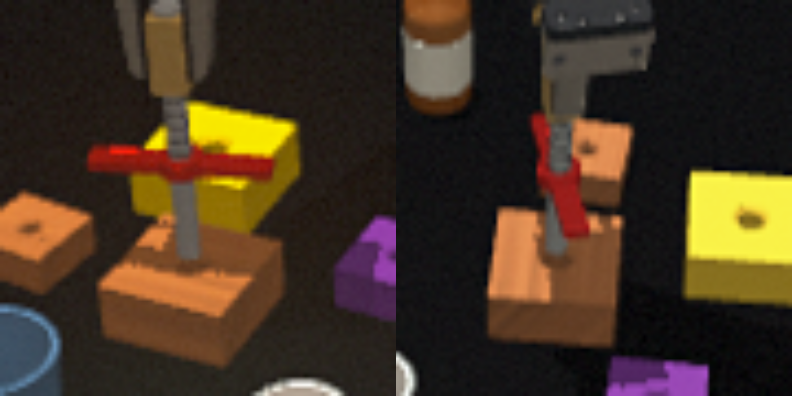

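The foot hovers right over the socket mouth. Inserting slowly.

Request:
apply_moves(moves=[{"translation":[0,-0.015,0.1],"angular":[0,0,0],"claw":255},{"translation":[0,-0.015,0.2],"angular":[0,0,0],"claw":255},{"translation":[0,-0.015,0.3],"angular":[0,0,0],"claw":255},{"translation":[0,-0.015,0.4],"angular":[0,0,0],"claw":255},{"translation":[0,-0.015,0.5],"angular":[0,0,0],"claw":255},{"translation":[0,-0.015,0.5],"angular":[0,0,0],"claw":255}])

```text
time_s: 18.75
tool_pos: [0.4985, -0.1836, 0.1718]
eef_rot: [[0.971, 0.239, -0.0], [0.239, -0.971, 0.0], [0.0, -0.0, -1.0]]
wrist_force: [-0.8, 0.2, -2.8]
gripper_width: 0.0237
```

Request:
apply_moves(moves=[{"translation":[0,0,0.1],"angular":[0,0,0],"claw":255},{"translation":[0,0,0.2],"angular":[0,0,0],"claw":255},{"translation":[0,0,0.3],"angular":[0,0,0],"claw":255},{"translation":[0,0,0.4],"angular":[0,0,0],"claw":255},{"translation":[0,0,0.5],"angular":[0,0,0],"claw":255},{"translation":[0,0,0.6],"angular":[0,0,0],"claw":255},{"translation":[0,0,0.65],"angular":[0,0,0],"claw":255},{"translation":[0,0,0.65],"angular":[0,0,0],"claw":255}])

```text
time_s: 19.75
tool_pos: [0.4985, -0.1836, 0.1523]
eef_rot: [[0.971, 0.239, -0.0], [0.239, -0.971, 0.0], [-0.0, -0.0, -1.0]]
wrist_force: [0.7, -1.9, -2.9]
gripper_width: 0.0238
```

5 mm remain, and insertion so far has been free. Seating now.

Request:
apply_moves(moves=[{"translation":[0,0,0.04],"angular":[0,0,0],"claw":255},{"translation":[0,0,0.08],"angular":[0,0,0],"claw":255},{"translation":[0,0,0.12],"angular":[0,0,0],"claw":255},{"translation":[0,0,0.15],"angular":[0,0,0],"claw":255},{"translation":[0,0,0.16],"angular":[0,0,0],"claw":255},{"translation":[0,0,0.16],"angular":[0,0,0],"claw":255}])

```text
time_s: 20.5
tool_pos: [0.4985, -0.1836, 0.1474]
eef_rot: [[0.971, 0.239, -0.0], [0.239, -0.971, 0.0], [-0.0, -0.0, -1.0]]
wrist_force: [0.5, -0.1, -2.7]
gripper_width: 0.0237
```

Request:
apply_moves(moves=[{"translation":[0,0,0.01],"angular":[0,0,0],"claw":255},{"translation":[0,0,0.02],"angular":[0,0,0],"claw":255},{"translation":[0,0,0.02],"angular":[0,0,0],"claw":255}])

```text
time_s: 20.88
tool_pos: [0.4986, -0.1836, 0.1473]
eef_rot: [[0.971, 0.24, 0.0], [0.24, -0.971, 0.0], [0.0, -0.0, -1.0]]
wrist_force: [-0.4, -0.2, 2.7]
gripper_width: 0.0241
```

It touched bottom at TCP z=0.1473, the same as at the grasp, so it is fully seated. Releasing.

Request:
apply_moves(moves=[{"translation":[0,0,0],"angular":[0,0,0],"claw":170},{"translation":[0,0,0],"angular":[0,0,0],"claw":120},{"translation":[0,0,0],"angular":[0,0,0],"claw":60},{"translation":[0,0,0],"angular":[0,0,0],"claw":0},{"translation":[0,0,0],"angular":[0,0,0],"claw":0},{"translation":[0,0,0],"angular":[0,0,0],"claw":0},{"translation":[0,0,0],"angular":[0,0,0],"claw":0}])

```text
time_s: 21.75
tool_pos: [0.4986, -0.1836, 0.1473]
eef_rot: [[0.971, 0.239, 0.0], [0.239, -0.971, 0.0], [0.0, 0.0, -1.0]]
wrist_force: [-0.3, -0.3, 0.1]
gripper_width: 0.0884
```

Request:
apply_moves(moves=[{"translation":[0,0,-0.3],"angular":[0,0,0],"claw":0},{"translation":[0,0,-1.0],"angular":[0,0,0],"claw":0},{"translation":[0,0,-1.8],"angular":[0,0,0],"claw":0},{"translation":[0,0,-2.6],"angular":[0,0,0],"claw":0},{"translation":[0,0,-3.4],"angular":[0,0,0],"claw":0},{"translation":[0,0,-3.75],"angular":[0,0,0],"claw":0},{"translation":[0,0,-3.75],"angular":[0,0,0],"claw":0},{"translation":[0,0,-3.75],"angular":[0,0,0],"claw":0}])

```text
time_s: 22.75
tool_pos: [0.498, -0.1834, 0.2589]
eef_rot: [[0.971, 0.239, -0.001], [0.239, -0.971, 0.001], [-0.001, -0.001, -1.0]]
wrist_force: [-0.3, -0.7, -0.3]
gripper_width: 0.0916
```

Run:
```python
from h import *
np.set_printoptions(precision=4,suppress=True)
o=bot.observe();print(o['wrist_force'],o['tool_pos'],o['gripper_width'],o['time_s'])
c=calibration("wrist");np.save("wr11.npy",c,allow_pickle=True)
w=get_image("wrist")[:,:,::-1];cv2.imwrite(f"pics/wrist11.png",w)
im=get_image("side")[:,:,::-1];cv2.imwrite(f"pics/side11.png",im)
im=get_image("scene")[:,:,::-1];cv2.imwrite(f"pics/scene11.png",im)
a=cv2.imread("pics/scene11.png")[145:265,215:380];b=cv2.imread("pics/side11.png")[145:280,290:420]
cv2.imwrite("pics/c11.png",np.hstack([cv2.resize(a,(440,320)),cv2.resize(b,(308,320))]))
cv2.imwrite("pics/w11a.png",cv2.resize(w[115:235,255:385],None,fx=5,fy=5,interpolation=cv2.INTER_CUBIC))
```

```text
[-0.3278 -0.6821 -0.3414] [ 0.498  -0.1834  0.2589] 0.09163209213294331 22.75
```

View pics/c11.png

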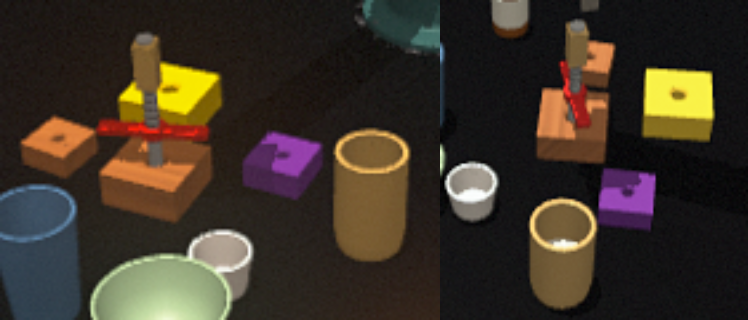

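View pics/w11a.png

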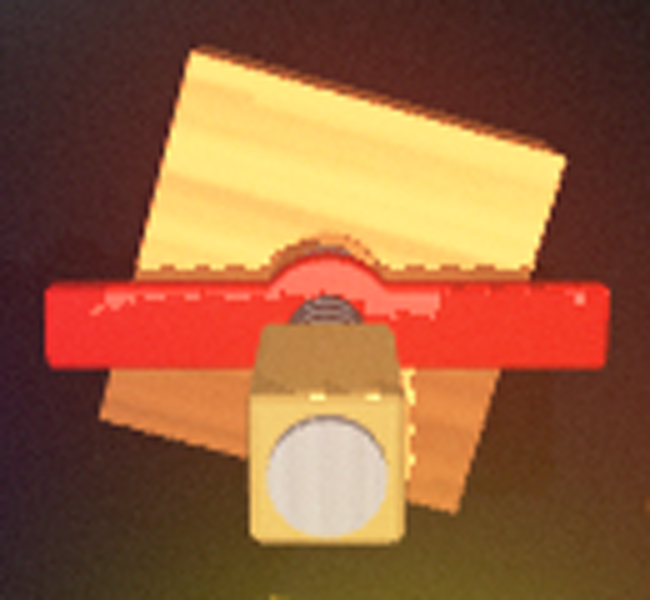

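View pics/scene11.png

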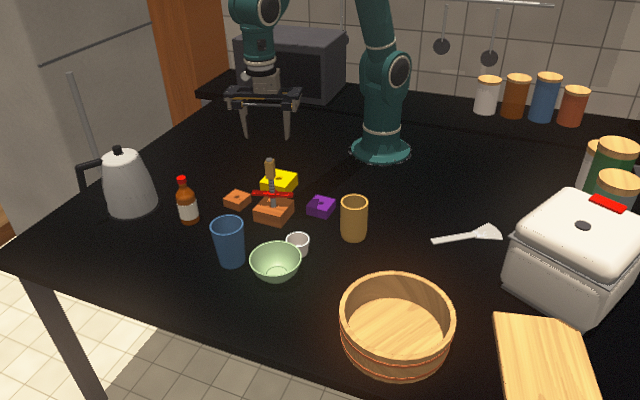

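The gauge is upright and down in its stand, and everything else is where it was. Last, I'll check the bar height from the bar's apparent length.

Run:
```python
from h import *
from scipy.optimize import brentq
for f,l,r in [("wr1.npy",(45,308),(596,308)),("wr11.npy",(45,326),(610,326))]:
    c=np.load(f,allow_pickle=True).item()
    q=lambda p:(p[0]/5+254.6,p[1]/5+114.6)
    g=lambda z:np.linalg.norm(plane(c,q(l),z)-plane(c,q(r),z))-.12
    z=brentq(g,.02,.2);P=(plane(c,q(l),z)+plane(c,q(r),z))/2
    print(f,"bar top z",z,"marker",z-.072,P, "cap")
c=np.load("wr11.npy",allow_pickle=True).item();print(plane(c,(254.6+327/5,114.6+476/5),.194))
print(bot.observe()['time_s'])
```

```text
wr1.npy bar top z 0.07475142973531625 marker 0.002751429735316252 [ 0.49902158 -0.18345264  0.07475143] cap
wr11.npy bar top z 0.0843575350739175 marker 0.0123575350739175 [ 0.49841557 -0.18327777  0.08435754] cap
[ 0.49846126 -0.18310688  0.194     ]
22.9
```

Run:
```python
from station import workorder
print(workorder.sign_off())
```

```text
the job is handed in; nothing more can be done
None
```

The chopstick holder is about 65 mm deep at its present drip-floor setting, and the gauge is back in its stand with the crossbar marking it. I handed the job in at about 23 s; no verdict was reported.

- **Measurement:** I lowered the gauge upright into the holder. The bar caught the rim and slid up the rod. The foot met a hard stop at a height of about 50 mm, and pressing slightly further raised the force to 10.6 N with no movement. I paused there for over a second.
- **Cross-check on depth:** a wrist-camera estimate before the reach put the drip floor at a height of about 51 mm, which agrees with the stop.
- **Return to the stand:** the gauge touched the socket floor at the same tool height as when I grasped it. The cap is within 1 mm of its first position. The last pictures show the gauge upright, the other things where they were, and the open gripper clear above.
- **Disagreement:** the bar's apparent length in the last wrist picture gives a marker value of about 12 mm. The contact height gives about 15 mm. The picture estimate is good to only a few millimetres, so I trust the contact height; both show the bar was pushed up (the same picture method gave about 3 mm at the start).

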